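# Find the hook-on pocket in the tubs and hang it in the mixing pail

### The arm

A 6-joint arm with a two-finger parallel gripper is mounted at the origin on the work surface. World frame = base frame: x ahead of the robot, y to its left, z up, the work surface at z = 0. Lengths are in mm, angles in rad, forces in N, time in s.
With the tool pointing down it reaches from about 300 to 775 mm from the base axis. Payload 14.6 kg.
Tool frame: the origin (TCP) lies between the finger pads; the fingertips stand 8 mm ahead of it and the grasp point (between the pads) lies 11 mm behind it; z points along the fingers, y is the line along which they close (so a half turn about z gives the same grasp; the last joint's range is limited). The gripper opens to 85 mm and grips with 20 to 120 N. Pads are 22 mm wide; open, the fingers measure 114 mm over their backs; the gripper's body (76 mm by 85 mm) begins 54 mm behind the grasp point. The pads swing forward as they close: fully open they stand 13 mm farther back than shut.
Start: joints at [1.103, 0.3, 1.521, -0, 1.321, -0.067], TCP at [214.582, 506.403, 239.281] pointing down, gripper open.
Joint ranges: [-3.03, 3.03], [-0.79, 2.21], [0.23, 2.52], [-1.04, 4.18], [0, 3.07], [-2.55, 2.55]. Speed limits (rad/s): [2.22, 2.22, 2.57, 3.14, 3.14, 3.14].

### API

Orientations are given as a rotation vector (axis times angle).
In Python, from station import * gives the robot as it stands.
- The arm moves only by the shell command python3 -m handwheel 'ROWS' [FORCE]. ROWS is JSON, a list of rows, each a list of 3 entries, a list of its own where there are three numbers: the shift along the tool's x, y, z in mm, then the turn, a rotation vector about the tool's x, y, z in rad, then the gripper's target within -1 to 1 (fully open at 1, half-way at 0, shut at -1). In form: [[[x, y, z], [rx, ry, rz], jaw], ...]. A call has 1 to 5 rows; each row is the pose to reach, as a shift and turn from the pose commanded when the call began, along the tool's axes at that moment; what a row does not reach only later rows make up. A row lasts 1/10 s, in which the tool goes at most 50 mm and 8.59 degrees, less where a joint would pass 70% of its speed; a pose out of reach is approached as far as the arm can. A call with a gripper value outside its range is refused whole. The fingers move at their own pace and stop on an object; FORCE is the grip in N (left out, the last holds). Time passes only in rows, so rows that repeat a pose let the fingers close. It gives the time, the measured TCP pose, the force, the opening and the grip force at its end, in the units of the state.
- get_state(): the state, without advancing time (a new reading comes with each control period).
- snapshot(name): name is "side" or "top"; returns a dict with "img" (384x512x3 uint8, blue, green, red), "intrinsics" (3x3 intrinsics, pixels), "eye" and "orientation" of the camera in the world. Camera axes: x right, y down, z forward; pixel columns grow to the right and rows downward; lengths in mm; the calibration is good to about 2 mm. A picture is of the moment at which its call begins. There is no depth.
- sign_off(): hands the job in; it is judged then, once.
The state is a dict: "time": time; "q": joint angles; "qd": joint speeds; "tau": joint torques, N m; "tool_pos": TCP position; "tcp_rot": TCP orientation; "ft_force": force on the tool from outside, world axes, zero at the start; "torque": the same for the moment, N m; "grip_width": finger opening in mm; "grip_force": force on a finger pad.
Only numpy, scipy, OpenCV 4.12 (cv2) and the standard library are available. Lean on these libraries where they do the work, as an engineer would, in place of code of your own. Each camera call takes 0.05 s, during which the arm holds its last target. There are 200 camera calls.

### The job

Lift the lids of the three tubs one by one until you find the steel hook-on pocket with the red grip, take it out, and hang it on the rim of the mixing pail with its bent lip over the outside of the rim and the pocket inside, and let go. Leave every lid lying flat, knob up, either on the clear bench or back on a tub, keep the tubs and the pail standing, and do not disturb the small dark tin, the brass weight or the spatula that lie among them.

Things in the scene. Friction and masses are not known exactly. Their poses are not given: they have to be found in the camera images.
- pocket_centre (a point): the hook-on pocket: bright steel open-topped pocket with a bent lip and an upright red grip, 105 mm tall, about 110 g, hidden upright in one of the tubs. Point: centre of the pocket in x and y, half-way up the part, 52.5 mm above its underside. z up; x points from the pocket towards the lip. With z counted from the underside, the pocket spans x -17 to 17, y -18 to 18, z 0 to 45 mm
- pocket_grip (a point): centre of the pocket's red grip: upright bar 14 mm thick (y), 20 mm wide (x), 40 mm tall, topmost part of the pocket, 85 mm above its underside and 6 mm along x from its centre; same axes. Pinch it across y
- pocket_lip (a point): lower edge of the bent lip, middle of its width: x 32.5, y 0, z 37 mm (x, y from the pocket centre, z from the underside). Lip: x 31 to 34, z 37 to 62, 30 mm wide in y. Back plate: outer face at x 17, z 0 to 65, 30 mm wide. A bridge (underside z 62, top z 65) joins them, so the slot between them is 14 mm wide, open downwards
- pail: grey open round mixing pail with red-brown paint streaks, empty and loose; outer diameter 200 mm, straight wall 4 mm thick, rim 140 mm above the bench; origin at the centre of its underside; about 450 g
- tub_a: one of three identical white round tubs, loose, outer diameter 110 mm, wall 3.5 mm, floor 4 mm thick, 118 mm tall; origin at the centre of its underside; about 160 g
- lid_a_knob (a point): lid of tub a: opaque blue loose disc, 116 mm across, 5 mm thick, lying on the rim, with a 92 mm plug 5 mm deep below and a black upright knob in its centre, 26 mm across, 36 mm tall. Point: on the knob axis half-way up, 18 mm above the disc, 28 mm above the plug underside (28 mm over the bench if laid there). z up; about 60 g. The bench between tubs and robot is free for lids
- tub_b: one of three identical white round tubs, loose, outer diameter 110 mm, wall 3.5 mm, floor 4 mm thick, 118 mm tall; origin at the centre of its underside; about 160 g
- lid_b_knob (a point): lid of tub b: opaque blue loose disc, 116 mm across, 5 mm thick, lying on the rim, with a 92 mm plug 5 mm deep below and a black upright knob in its centre, 26 mm across, 36 mm tall. Point: on the knob axis half-way up, 18 mm above the disc, 28 mm above the plug underside (28 mm over the bench if laid there). z up; about 60 g. The bench between tubs and robot is free for lids
- tub_c: one of three identical white round tubs, loose, outer diameter 110 mm, wall 3.5 mm, floor 4 mm thick, 118 mm tall; origin at the centre of its underside; about 160 g
- lid_c_knob (a point): lid of tub c: opaque blue loose disc, 116 mm across, 5 mm thick, lying on the rim, with a 92 mm plug 5 mm deep below and a black upright knob in its centre, 26 mm across, 36 mm tall. Point: on the knob axis half-way up, 18 mm above the disc, 28 mm above the plug underside (28 mm over the bench if laid there). z up; about 60 g. The bench between tubs and robot is free for lids
- tin: small dark closed tin with a pale lid, 60 mm wide, 50 mm tall; a bystander, leave it alone; origin at the centre of its underside
- spatula: wooden-handled spatula lying on the bench, 200 mm long; a bystander, leave it alone; origin at the middle of its length on the underside
- weight: brass weight, 34 mm wide, 47 mm tall; a bystander, leave it alone; origin at the centre of its underside

How it is judged (in metres and radians):
On the way, in this order (a step that is already met when the one before it is completed fails the run):
1. the lid is taken off the tub that holds the pocket (horizontal distance between lid_a_knob and tub_a above 0.05 m), for 0.1 s.
2. the pocket is lifted clear out of the tub (height (world z) of pocket_centre above 0.165 m), for 0.1 s.
At the end, for the whole second after the job is handed in: Pocket hangs on the rim: lip edge 100-122 mm from the pail axis and 10-45 mm below the rim, pocket centre under 90 mm from the axis, tilt under 0.35 rad. Pail and tubs upright within 0.1 rad. Lids flat within 0.15 rad, knob up, on the bench or within 20 mm of centred on a tub (horizontal distance between pocket_lip and pail between 0.1 and 0.122 m and horizontal distance between pocket_centre and pail below 0.09 m and z of pocket_lip in the frame of pail between 0.095 and 0.13 m and angle between pocket_centre's own z axis and vertical below 0.35 rad and angle between each of pail, tub_a, tub_b, tub_c's own z axis and vertical below 0.1 rad and angle between each of lid_a_knob, lid_b_knob, lid_c_knob's own z axis and vertical below 0.15 rad and ((height (world z) of lid_a_knob between 0.015 and 0.05 m and horizontal distance between lid_a_knob and pail above 0.13 m) or (height (world z) of lid_a_knob between 0.13 and 0.152 m and (horizontal distance between lid_a_knob and tub_a below 0.02 m or horizontal distance between lid_a_knob and tub_b below 0.02 m or horizontal distance between lid_a_knob and tub_c below 0.02 m))) and ((height (world z) of lid_b_knob between 0.015 and 0.05 m and horizontal distance between lid_b_knob and pail above 0.13 m) or (height (world z) of lid_b_knob between 0.13 and 0.152 m and (horizontal distance between lid_b_knob and tub_a below 0.02 m or horizontal distance between lid_b_knob and tub_b below 0.02 m or horizontal distance between lid_b_knob and tub_c below 0.02 m))) and ((height (world z) of lid_c_knob between 0.015 and 0.05 m and horizontal distance between lid_c_knob and pail above 0.13 m) or (height (world z) of lid_c_knob between 0.13 and 0.152 m and (horizontal distance between lid_c_knob and tub_a below 0.02 m or horizontal distance between lid_c_knob and tub_b below 0.02 m or horizontal distance between lid_c_knob and tub_c below 0.02 m)))); the robot touches nothing.
It fails at once if a bystander (tin, spatula, weight) is moved more than 40 mm (distance of any of tin, spatula, weight from where it was at the start of the episode above 0.04 m).
It fails at once if a tub or the pail is knocked over (angle between any of tub_a, tub_b, tub_c, pail's own z axis and vertical above 0.6 rad).
It also fails if it takes over 72 s, if anything falls off the work surface, if the arm or the gripper's body presses on something with over 40 N, if the wrist force passes 120 N, or if a joint passes its speed limit or range.

## Working session

There is one attempt and no reset: what is moved stays moved. The work goes in short steps, Python scripts to look and compute and a shell command to move; the robot and the scene stay as the last step left them, time stands still between calls to the robot, and variables do not carry over. Pictures are saved under pics/ and viewed, at most 10 in all, crops included, and the job is handed in when it is done.

```bash
mkdir -p pics; ls
cat > h.py <<'E'
from station import *
import numpy as np, cv2
from scipy.spatial.transform import Rotation as R
def cam(n):
    s=snapshot(n); o=np.array(s["orientation"],float)
    M=o if o.shape==(3,3) else R.from_rotvec(o).as_matrix()
    return s["img"],np.array(s["intrinsics"]),np.array(s["eye"]),M
def at(c,uv,z):
    "world point at height z seen at pixel uv"
    d=c[3]@np.linalg.solve(c[1],[uv[0],uv[1],1]); return c[2]+d*(z-c[2][2])/d[2]
def proj(c,p):
    q=c[1]@(c[3].T@(np.array(p)-c[2])); return q[:2]/q[2]
E
python3 - <<'E'
from h import *
a=cam("top");b=cam("side")
for c in(a,b): print(c[1].tolist(),c[2],c[3].round(3).tolist())
print(snapshot("top")["orientation"])
cv2.imwrite("pics/top0.png",a[0]);cv2.imwrite("pics/side0.png",b[0]);print(get_state())
E
```

```text
pics
[[448.75754830438484, 0.0, 260.5098883778298], [0.0, 448.75754830438484, 196.5360661333499], [0.0, 0.0, 1.0]] [ 414.29711602  -23.35243332 1350.87581017] [[0.023, -0.995, 0.099], [-1.0, -0.023, -0.004], [0.006, -0.099, -0.995]]
[[374.2300001642418, 0.0, 261.5981931844766], [0.0, 374.2300001642418, 187.01152050552432], [0.0, 0.0, 1.0]] [ 501.37765279 -667.05885325  620.11056609] [[0.999, -0.01, 0.044], [-0.041, -0.603, 0.796], [0.019, -0.797, -0.603]]
[-2.19785704  2.14748229 -0.11381876]
{'time': 0.15, 'q': array([ 1.10341424e+00,  3.00359955e-01,  1.52144020e+00,  6.53383312e-06,
        1.32069928e+00, -6.66364120e-02]), 'qd': array([-0.00036109, -0.00215886, -0.00162888,  0.00106648,  0.00044378,
        0.00287922]), 'tau': array([ 1.86470235e-03, -5.43666852e+01, -3.61890829e+01, -1.39628460e-05,
        3.14845740e-03, -4.30959017e-05]), 'tool_pos': array([214.50022025, 506.26212814, 238.84188111]), 'tcp_rot': array([-6.25239629e-01, -3.07849579e+00,  1.37116840e-03]), 'ft_force': array([-0.52644827, -0.31308842, -0.11124882]), 'torque': array([ 0.01423088,  0.02912306, -0.04258237]), 'grip_force': 0.0, 'grip_width': 85.069384221234}
```

View pics/top0.png

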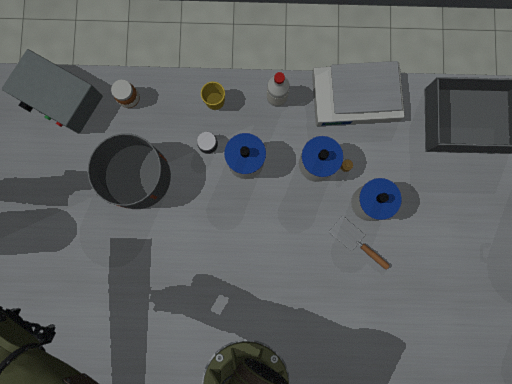

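View pics/side0.png

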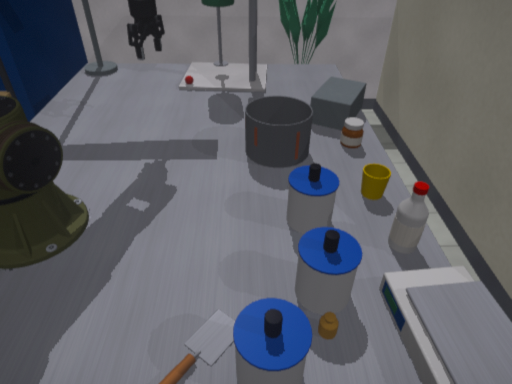

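The top view shows the pail at about (130,172) and lids at (245,153), (322,157) and (380,199). The tin is at (207,142), the brass weight at (346,165) and the spatula near (365,245). The side view shows the same layout.

Run:
```python
from h import *
a=cam("top");b=cam("side")
def blue(c):
    h=cv2.cvtColor(c[0],cv2.COLOR_BGR2HSV); m=cv2.inRange(h,(110,150,90),(130,255,255))
    m=cv2.morphologyEx(m,cv2.MORPH_CLOSE,np.ones((3,3)))
    if c is b: m[:, :90]=0
    cs=[k for k in cv2.findContours(m,cv2.RETR_EXTERNAL,cv2.CHAIN_APPROX_NONE)[0] if cv2.contourArea(k)>300]
    return [cv2.fitEllipse(cv2.convexHull(k))[0] for k in cs]
A=sorted(blue(a));B=sorted(blue(b),key=lambda p:p[1]);print(A,B)
for p,q in zip(A,B):
    d1=at(a,p,0)-a[2];d2=at(b,q,0)-b[2]
    t=np.linalg.lstsq(np.c_[d1,-d2],b[2]-a[2],rcond=None)[0]
    x,y=a[2]+t[0]*d1,b[2]+t[1]*d2
    print("tri",((x+y)/2).round(1),(x-y).round(1),"top@123",at(a,p,123).round(1),"side@123",at(b,q,123).round(1))
# pail rim candidate circle overlay
g=cv2.cvtColor(a[0],cv2.COLOR_BGR2GRAY)
for n,uv in [("L",(89,170)),("R",(162,172)),("T",(128,135)),("B",(125,207))]: print(n,at(a,uv,140).round(0))
for n,uv in [("tin",(207,142))]: print(n,at(a,uv,50).round(0))
print("weight",at(a,(346,165),40).round(0),"spat",at(a,(345,230),5).round(0),at(a,(388,266),10).round(0))
im=cv2.resize(a[0][110:290,70:420],None,fx=2.2,fy=2.2)
c0=np.array([at(a,(125,171),140)[0],at(a,(125,171),140)[1],140]);print(c0)
k=cv2.resize(b[0][80:180,220:340],None,fx=5,fy=5,interpolation=cv2.INTER_CUBIC)
k2=cv2.resize(a[0][120:220,75:185],None,fx=5,fy=5,interpolation=cv2.INTER_CUBIC)
for c,img,o,col in((b,k,(220,80),0),(a,k2,(75,120),0)):
  for r in(100,):
    for t in np.arange(0,6.28,.1):
      u=(proj(c,c0+r*np.array([np.cos(t),np.sin(t),0]))-o+.5)*5
      cv2.circle(img,tuple(int(v) for v in u),2,(0,255,0),-1)
cv2.imwrite("pics/pail.png",cv2.resize(np.hstack([k,k2[:500]]),None,fx=.69,fy=.69))
```

```text
[(244.7349853515625, 153.05746459960938), (322.0433654785156, 156.01136779785156), (380.0758972167969, 198.41534423828125)] [(313.25531005859375, 180.3053741455078), (329.6902770996094, 250.28359985351562), (272.37030029296875, 334.0967102050781)]
tri [657.4  18.4 118.8] [ 1.2 -0.1  0.2] top@123 [657.2  18.2 123. ] side@123 [655.5  12.5 123. ]
tri [ 654.7 -197.3  117.8] [ 0.6 -0.1  0.1] top@123 [ 654.  -196.6  123. ] side@123 [ 652.8 -202.2  123. ]
tri [ 539.7 -359.6  115.5] [1.1 0.  0.1] top@123 [ 539.5 -357.6  123. ] side@123 [ 538.6 -364.2  123. ]
L [597. 440. 140.]
R [596. 241. 140.]
T [696. 339. 140.]
B [498. 337. 140.]
tin [702. 133.  50.]
weight [ 645. -280.   40.] spat [ 454. -284.    5.] [ 350. -411.   10.]
[596.39440586 342.09357866 140.        ]
```

View pics/pail.png

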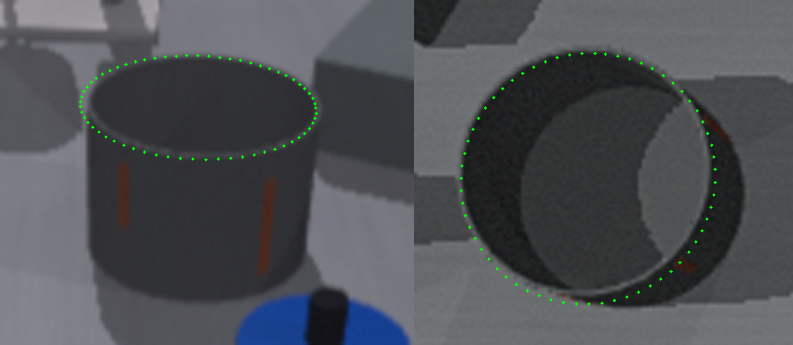

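The overlay shows the pail rim circle about 3–4 mm too low in x, so I take the pail axis as (600, 343). The lids are at about (656,18), (654,-197) and (540,-359).

```bash
cat > go.py <<'E'
import sys
from h import *
x,y,z,yaw=map(float,sys.argv[1:5])
s=get_state(); M=R.from_rotvec(s["tcp_rot"])
T=R.from_euler("z",yaw,degrees=True)*R.from_euler("x",180,degrees=True)
print("t",s["time"],"pos",s["tool_pos"].round(1),"w",round(s["grip_width"],1),"F",s["ft_force"].round(1),"q",s["q"].round(2))
print("shift",M.inv().apply(np.array([x,y,z])-s["tool_pos"]).round(1),"turn",(M.inv()*T).as_rotvec().round(3))
E
python3 go.py 656 18 230 90
```

```text
t 0.25 pos [214.5 506.3 239. ] w 85.4 F [ 0.2 -0.3  0.7] q [ 1.1   0.3   1.52 -0.    1.32 -0.07]
shift [-597.  -277.4    9.2] turn [-0.    0.    1.17]
```

```bash
python3 -m handwheel '[[[-597,-277,9],[0,0,1.17],1],[[-597,-277,9],[0,0,1.17],1],[[-597,-277,9],[0,0,1.17],1],[[-597,-277,9],[0,0,1.17],1],[[-597,-277,9],[0,0,1.17],1]]'; python3 go.py 656 18 230 90
```

```text
time: 0.75
tool_pos: [383.3, 319.4, 235.9]
tcp_rot: [1.717, 2.631, 0.0]
ft_force: [-0.0, 0.8, -1.2]
grip_width: 85.8
grip_force: 0.0
t 0.75 pos [383.3 319.4 235.9] w 85.8 F [-0.   0.8 -1.2] q [ 0.62  0.19  1.67 -0.    1.29  0.21]
shift [-385.6  128.4    6. ] turn [ 0.    -0.     0.414]
```

```bash
python3 -m handwheel '[[[-375,124,5],[0,0,0.4],1],[[-375,124,5],[0,0,0.4],1],[[-375,124,5],[0,0,0.4],1],[[-375,124,5],[0,0,0.4],1],[[-375,124,5],[0,0,0.4],1]]' >/dev/null; python3 go.py 656 18 230 90
```

```text
t 1.25 pos [551.8 134.5 232.7] w 85.5 F [ 0.4  0.5 -0.5] q [0.17 0.35 1.48 0.   1.32 0.15]
shift [-118.5  101.9    2.7] turn [ 0.   -0.    0.02]
```

```bash
python3 -m handwheel '[[[-117,102,2],[0,0,0.015],1],[[-117,102,2],[0,0,0.015],1],[[-117,102,2],[0,0,0.015],1],[[-117,102,2],[0,0,0.015],1],[[-117,102,2],[0,0,0.015],1]]' >/dev/null; python3 go.py 656 18 139 90
python3 - <<'E'
from h import *
a=cam("top");b=cam("side")
cv2.imwrite("pics/ab.png",cv2.resize(np.hstack([a[0][90:240,180:340],b[0][120:270,230:390]]),None,fx=2.5,fy=2.5))
E
```

```text
t 1.75 pos [655.3  20.4 229.7] w 84.9 F [-0.3  0.9 -0.2] q [-0.02  0.55  1.19  0.    1.4  -0.03]
shift [-2.4  0.8 90.7] turn [-0.001 -0.     0.003]
```

View pics/ab.png

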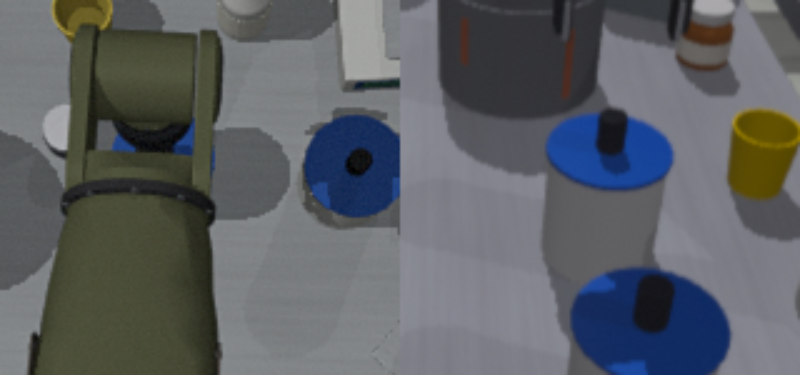

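The side view shows the fingers at crop x≈565 and 680 straddling the knob at 612, so I descend and grip.

```bash
python3 -m handwheel '[[[-2,1,45],[0,0,0],1],[[-2,1,90],[0,0,0],1],[[-2,1,90],[0,0,0],1],[[-2,1,90],[0,0,0],-1],[[-2,1,90],[0,0,0],-1]]' 40; python3 -m handwheel '[[[0,0,0],[0,0,0],-1],[[0,0,0],[0,0,0],-1],[[0,0,0],[0,0,0],-1],[[0,0,0],[0,0,0],-1]]'; python3 go.py 450 18 230 90
```

```text
time: 2.35
tool_pos: [657.0, 20.0, 144.0]
tcp_rot: [2.213, 2.226, 0.005]
ft_force: [0.7, -0.4, 0.3]
grip_width: 59.1
grip_force: 0.0
time: 2.75
tool_pos: [656.8, 19.5, 142.3]
tcp_rot: [2.214, 2.225, 0.003]
ft_force: [0.6, 0.9, 7.1]
grip_width: 24.7
grip_force: 39.4
t 2.75 pos [656.8  19.5 142.3] w 24.7 F [0.6 0.9 7.1] q [-0.03  0.62  1.29  0.    1.23 -0.03]
shift [  -0.4 -206.6  -88.3] turn [ 0.003 -0.     0.005]
```

```bash
python3 -m handwheel '[[[0,0,-15],[0,0,0],-1],[[0,0,-40],[0,0,0],-1],[[0,0,-80],[0,0,0],-1],[[0,-40,-80],[0,0,0],-1],[[0,-80,-80],[0,0,0],-1]]' ; python3 -m handwheel '[[[0,-40,0],[0,0,0],-1],[[0,-80,0],[0,0,0],-1],[[0,-120,0],[0,0,0],-1],[[0,-145,0],[0,0,0],-1],[[0,-145,0],[0,0,0],-1]]'; python3 go.py 430 20 26 90;python3 - <<'E'
from h import *
a=cam("top");b=cam("side")
cv2.imwrite("pics/a_open.png",cv2.resize(np.hstack([a[0][100:340,180:340],b[0][120:360,130:390]]),None,fx=1.85,fy=1.85))
E
```

```text
time: 3.25
tool_pos: [575.5, 18.9, 222.4]
tcp_rot: [2.215, 2.226, 0.003]
ft_force: [0.9, 0.2, -1.4]
grip_width: 24.9
grip_force: 39.6
time: 3.75
tool_pos: [429.2, 18.3, 222.0]
tcp_rot: [2.215, 2.226, 0.001]
ft_force: [0.5, -1.1, 0.2]
grip_width: 24.6
grip_force: 39.7
t 3.75 pos [429.2  18.3 222. ] w 24.6 F [ 0.5 -1.1  0.2] q [-0.04  0.04  1.86 -0.    1.23 -0.05]
shift [  1.7   0.6 196. ] turn [0.001 0.    0.005]
```

View pics/a_open.png

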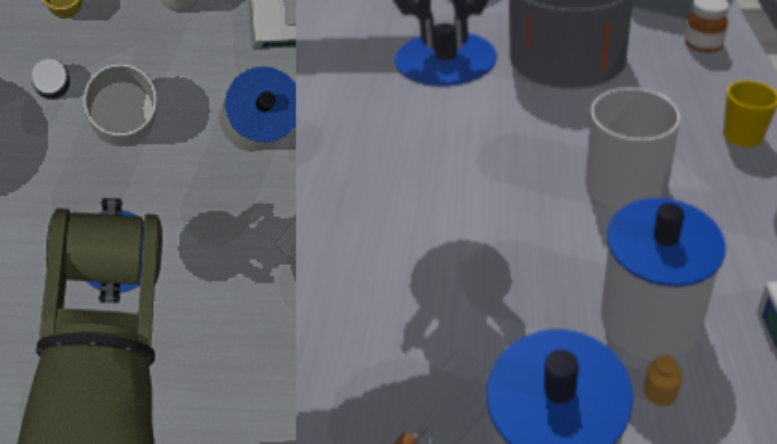

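Tub 1 (crop (120,102)) is empty, so I lay its lid on the bench here.

```bash
python3 -m handwheel '[[[0,0,45],[0,0,0],-1],[[0,0,90],[0,0,0],-1],[[0,0,135],[0,0,0],-1],[[0,0,170],[0,0,0],-1],[[0,0,182],[0,0,0],-1]]' ; python3 -m handwheel '[[[0,0,5],[0,0,0],-1],[[0,0,9],[0,0,0],-1],[[0,0,9],[0,0,0],-1]]'; python3 -m handwheel '[[[0,0,0],[0,0,0],1],[[0,0,0],[0,0,0],1],[[0,0,0],[0,0,0],1],[[0,0,-40],[0,0,0],1],[[0,0,-80],[0,0,0],1]]';python3 go.py 654 -197 235 90
```

```text
time: 4.35
tool_pos: [430.3, 18.3, 35.8]
tcp_rot: [-2.213, -2.224, 0.005]
ft_force: [0.2, 0.3, -0.0]
grip_width: 24.8
grip_force: 39.6
time: 4.65
tool_pos: [431.9, 18.3, 30.6]
tcp_rot: [2.215, 2.226, 0.002]
ft_force: [0.4, -0.0, 0.7]
grip_width: 24.4
grip_force: 39.6
time: 5.15
tool_pos: [430.5, 18.3, 110.4]
tcp_rot: [-2.215, -2.226, 0.002]
ft_force: [1.1, 0.1, -0.4]
grip_width: 85.7
grip_force: 0.0
t 5.15 pos [430.5  18.3 110.4] w 85.7 F [ 1.1  0.1 -0.4] q [-0.04  0.2   1.98 -0.    0.96 -0.05]
shift [-216.4  222.2 -125.1] turn [-0.002 -0.     0.005]
```

Next is lid B. I rise first, then travel.

```bash
python3 -m handwheel '[[[0,0,-50],[0,0,0],1],[[0,0,-100],[0,0,0],1],[[-30,30,-125],[0,0,0],1],[[-60,62,-125],[0,0,0],1],[[-92,94,-125],[0,0,0],1]]' ; python3 -m handwheel '[[[-33,34,0],[0,0,0],1],[[-66,68,0],[0,0,0],1],[[-100,102,0],[0,0,0],1],[[-125,128,0],[0,0,0],1],[[-125,128,0],[0,0,0],1]]' >/dev/null; python3 go.py 654 -197 142 90
```

```text
time: 5.65
tool_pos: [526.8, -74.3, 236.3]
tcp_rot: [2.213, 2.226, 0.003]
ft_force: [0.1, 1.3, 1.0]
grip_width: 85.5
grip_force: 0.0
t 6.15 pos [ 655.4 -200.4  232.7] w 85.1 F [-0.6 -0.4  0.2] q [-0.35  0.62  1.08 -0.    1.45 -0.35]
shift [ 3.4 -1.2 90.7] turn [-0.002 -0.     0.003]
```

```bash
python3 -m handwheel '[[[3,-1,45],[0,0,0],1],[[3,-1,90],[0,0,0],1],[[3,-1,90],[0,0,0],1],[[3,-1,90],[0,0,0],-1],[[3,-1,90],[0,0,0],-1]]' 40 >/dev/null; python3 -m handwheel '[[[0,0,0],[0,0,0],-1],[[0,0,0],[0,0,0],-1],[[0,0,0],[0,0,0],-1],[[0,0,0],[0,0,0],-1]]'; python3 -m handwheel '[[[0,0,-15],[0,0,0],-1],[[0,0,-40],[0,0,0],-1],[[0,0,-80],[0,0,0],-1],[[0,-40,-80],[0,0,0],-1],[[0,-80,-80],[0,0,0],-1]]' ; python3 go.py 440 -150 222 90
```

```text
time: 7.05
tool_pos: [653.6, -194.7, 146.5]
tcp_rot: [2.214, 2.226, 0.002]
ft_force: [-1.9, 1.2, 7.1]
grip_width: 24.2
grip_force: 39.1
time: 7.55
tool_pos: [572.8, -195.0, 226.8]
tcp_rot: [2.213, 2.225, 0.002]
ft_force: [0.8, -0.2, -0.8]
grip_width: 24.5
grip_force: 39.5
t 7.55 pos [ 572.8 -195.   226.8] w 24.5 F [ 0.8 -0.2 -0.8] q [-0.39  0.43  1.37 -0.    1.33 -0.39]
shift [  45.8 -132.5    4.3] turn [0.003 0.001 0.006]
```

```bash
python3 -m handwheel '[[[15,-40,0],[0,0,0],-1],[[30,-80,0],[0,0,0],-1],[[45,-120,0],[0,0,0],-1],[[48,-140,0],[0,0,0],-1],[[48,-140,0],[0,0,0],-1]]'; python3 go.py 430 -150 35 90;python3 - <<'E'
from h import *
a=cam("top");b=cam("side")
for n,c in(("top",a),("side",b)):
    h=cv2.cvtColor(c[0],cv2.COLOR_BGR2HSV); m=cv2.inRange(h,(0,120,60),(8,255,255))|cv2.inRange(h,(172,120,60),(180,255,255))
    _,_,st,ce=cv2.connectedComponentsWithStats(m)
    print(n,[(s.tolist(),k.round(1).tolist()) for s,k in zip(st,ce) if 15<s[4]<5000])
cv2.imwrite("pics/b_open.png",np.hstack([a[0],b[0]]))
E
```

```text
time: 8.05
tool_pos: [431.5, -147.3, 226.4]
tcp_rot: [2.215, 2.225, 0.001]
ft_force: [0.3, 0.0, 0.2]
grip_width: 24.9
grip_force: 39.5
t 8.05 pos [ 431.5 -147.3  226.4] w 24.9 F [0.3 0.  0.2] q [-0.41  0.1   1.79 -0.    1.25 -0.41]
shift [ -2.5  -1.8 191.4] turn [0.002 0.001 0.005]
top [([274, 72, 11, 12, 98], [279.0, 77.4]), ([317, 153, 8, 9, 50], [320.7, 156.9])]
side [([255, 128, 2, 17, 34], [255.5, 136.0]), ([295, 133, 5, 26, 64], [296.8, 145.8]), ([414, 181, 16, 14, 178], [420.9, 187.6]), ([323, 251, 13, 20, 213], [328.8, 260.5])]
```

The red grip shows in tub B, at top pixel (321,157). I lay this lid down, then look closer.

```bash
python3 -m handwheel '[[[0,0,45],[0,0,0],-1],[[0,0,90],[0,0,0],-1],[[0,0,135],[0,0,0],-1],[[0,0,170],[0,0,0],-1],[[0,0,182],[0,0,0],-1]]' >/dev/null ; python3 -m handwheel '[[[0,0,5],[0,0,0],-1],[[0,0,11],[0,0,0],-1],[[0,0,11],[0,0,0],-1]]'; python3 -m handwheel '[[[0,0,0],[0,0,0],1],[[0,0,0],[0,0,0],1],[[0,0,0],[0,0,0],1],[[0,0,-40],[0,0,0],1],[[0,0,-80],[0,0,0],1]]';python3 -m handwheel '[[[0,0,-50],[0,0,0],1],[[0,0,-100],[0,0,0],1],[[0,0,-150],[0,0,0],1],[[0,0,-150],[0,0,0],1]]';python3 - <<'E'
from h import *
a=cam("top");b=cam("side")
def red(c,r):
    x0,y0,x1,y1=r
    h=cv2.cvtColor(c[0],cv2.COLOR_BGR2HSV); m=cv2.inRange(h,(0,110,50),(9,255,255))|cv2.inRange(h,(170,110,50),(180,255,255))
    k=np.zeros_like(m);k[y0:y1,x0:x1]=m[y0:y1,x0:x1]
    p=cv2.findNonZero(k)[:,0].astype(float); return p.mean(0),cv2.minAreaRect(p.astype(np.float32)),len(p)
A=red(a,(290,130,350,190));B=red(b,(300,220,360,320));print(A,B)
p,q=A[0],B[0]
d1=at(a,p,0)-a[2];d2=at(b,q,0)-b[2]
t=np.linalg.lstsq(np.c_[d1,-d2],b[2]-a[2],rcond=None)[0]
x,y=a[2]+t[0]*d1,b[2]+t[1]*d2
print("tri",((x+y)/2).round(1),(x-y).round(1),"top@109",at(a,p,109).round(1))
cv2.imwrite("pics/pk.png",np.hstack([cv2.resize(a[0][130:186,290:350],(430,400),interpolation=cv2.INTER_CUBIC),cv2.resize(b[0][220:320,285:375],(360,400),interpolation=cv2.INTER_CUBIC)]))
E
```

```text
time: 8.95
tool_pos: [434.1, -148.2, 33.0]
tcp_rot: [2.214, 2.225, 0.001]
ft_force: [0.8, 1.0, -0.7]
grip_width: 24.0
grip_force: 40.8
time: 9.45
tool_pos: [432.4, -147.5, 112.4]
tcp_rot: [-2.215, -2.225, 0.001]
ft_force: [0.5, -0.7, 0.6]
grip_width: 85.2
grip_force: 0.0
time: 9.85
tool_pos: [434.5, -148.3, 268.4]
tcp_rot: [2.209, 2.22, 0.006]
ft_force: [1.0, -0.6, -1.2]
grip_width: 85.1
grip_force: 0.0
(array([320.68518519, 157.12962963]), ((320.5, 157.0), (8.0, 7.0), 90.0), 54) (array([328.82407407, 260.45833333]), ((329.0, 260.5), (19.0, 12.0), 90.0), 216)
tri [ 656.7 -197.3   90.4] [ 0.7 -0.1  0.1] top@109 [ 653.5 -194.8  109. ]
```

View pics/pk.png

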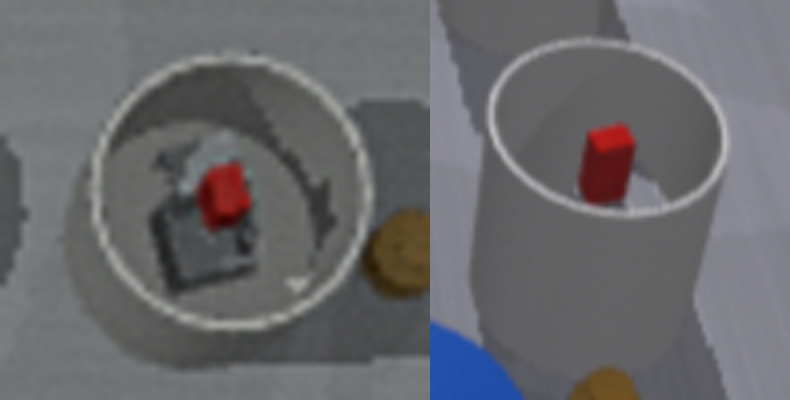

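The pocket stands in tub B with its lip towards image-up. Its back-wall corners are at display (172,288) and (255,263), the opposite-left corner at (155,210) and the grip at (225,195).

```bash
python3 - <<'E'
from h import *
a=cam("top");b=cam("side")
f=lambda x,y,z:at(a,(290+x/7.167-.5,130+y/7.143-.5),z)[:2]
P=f(172,288,49);Q=f(255,265,49);L=f(155,210,49);
e=P-Q;print(P,Q,L,"yaw from back edge",np.degrees(np.arctan2(e[1],e[0]))-90,"from side",np.degrees(np.arctan2(*(L-P)[::-1])),np.linalg.norm(e),np.linalg.norm(L-P))
# red fit: simulate grip box silhouette over both views
def mask(c,r):
    h=cv2.cvtColor(c[0],cv2.COLOR_BGR2HSV); m=cv2.inRange(h,(0,110,50),(9,255,255))|cv2.inRange(h,(170,110,50),(180,255,255))
    return cv2.resize(m[r[1]:r[3],r[0]:r[2]],None,fx=8,fy=8,interpolation=cv2.INTER_LINEAR)>127
ra=(305,140,340,175);rb=(310,235,350,285);ma,mb=mask(a,ra),mask(b,rb)
def cost(p):
    x,y,w,dx,dy=p; t=0
    o=np.array([[i,j,k] for i in(-10,10) for j in(-7,7) for k in(69,109)],float)
    W=R.from_euler("z",w,degrees=True).apply(o)+[x,y,0]
    for c,r,m,off in((a,ra,ma,np.zeros(2)),(b,rb,mb,np.array([dx,dy]))):
        h=np.array([(proj(c,v)+off+.5-r[:2])*8 for v in W],np.int32)
        k=np.zeros(m.shape,np.uint8);cv2.fillConvexPoly(k,cv2.convexHull(h),1)
        t+=(k.astype(bool)^m).sum()/m.sum()
    return t
from scipy.optimize import differential_evolution as D
r=D(cost,[(640,670),(-210,-180),(-20,45),(-3,3),(-3,3)],seed=1,maxiter=80);print(r.x,r.fun)
E
python3 go.py 655 -196 230 193
```

```text
[ 626.75778857 -182.31822703] [ 637.13426217 -216.25023369] [ 659.0726579  -174.97394053] yaw from back edge 17.00373393462921 from side 12.804262726268966 35.48312669789225 33.138939694646105
[ 6.56948989e+02 -1.97639404e+02 -6.15928815e+00 -5.08326051e-01
 -5.29728127e-01] 0.37385193982581155
t 10.05 pos [ 432.5 -147.5  260.7] w 85.2 F [-0.3  0.3 -0.3] q [-0.41  0.07  1.74 -0.    1.33 -0.41]
shift [-49.6 222.3  30.3] turn [-1.000e-03 -2.000e-03 -1.793e+00]
```

```bash
python3 -m handwheel '[[[-48,221,30],[0,0,-0.7],-0.1],[[-48,221,30],[0,0,-0.7],-0.1],[[-48,221,30],[0,0,-0.7],-0.1],[[-48,221,30],[0,0,-0.7],-0.1],[[-48,221,30],[0,0,-0.7],-0.1]]'; python3 go.py 655 -195 230 195
```

```text
time: 10.55
tool_pos: [656.0, -194.8, 227.9]
tcp_rot: [-1.307, -2.852, 0.001]
ft_force: [-1.5, 0.7, -0.4]
grip_width: 38.3
grip_force: 0.0
t 10.55 pos [ 656.  -194.8  227.9] w 38.3 F [-1.5  0.7 -0.4] q [-0.34  0.62  1.09  0.    1.44 -1.05]
shift [ 0.5 -0.9 -2.1] turn [ 0.    -0.004 -1.121]
```

```bash
python3 -m handwheel '[[[0,0,0],[0,0,-0.7],-0.1],[[0,0,0],[0,0,-0.7],-0.1],[[0,0,0],[0,0,-0.7],-0.1],[[0,0,0],[0,0,-0.7],-0.1],[[0,0,0],[0,0,-0.7],-0.1]]' >/dev/null; python3 go.py 655 -195 230 195
```

```text
t 11.05 pos [ 653.8 -194.5  229.6] w 38.3 F [ 0.3 -0.6 -0. ] q [-0.34  0.61  1.09 -0.    1.44 -1.75]
shift [-1.3 -0.3 -0.5] turn [ 0.001 -0.003 -0.422]
```

```bash
python3 -m handwheel '[[[0,0,0],[0,0,-0.42],-0.1],[[0,0,0],[0,0,-0.42],-0.1],[[0,0,30],[0,0,-0.42],-0.1],[[0,0,70],[0,0,-0.42],-0.1],[[0,0,85],[0,0,-0.42],-0.1]]' >/dev/null; python3 go.py 655 -195 87 195
python3 - <<'E'
from h import *
b=cam("side")
cv2.imwrite("pics/app.png",cv2.resize(b[0][170:320,270:400],(650,600)[::1],interpolation=cv2.INTER_CUBIC))
E
```

```text
t 11.55 pos [ 652.3 -194.   140.9] w 38.2 F [-0.2 -0.1 -0.1] q [-0.34  0.68  1.2  -0.    1.27 -2.17]
shift [-2.8 -1.9 53.8] turn [ 0.005 -0.007 -0.008]
```

View pics/app.png

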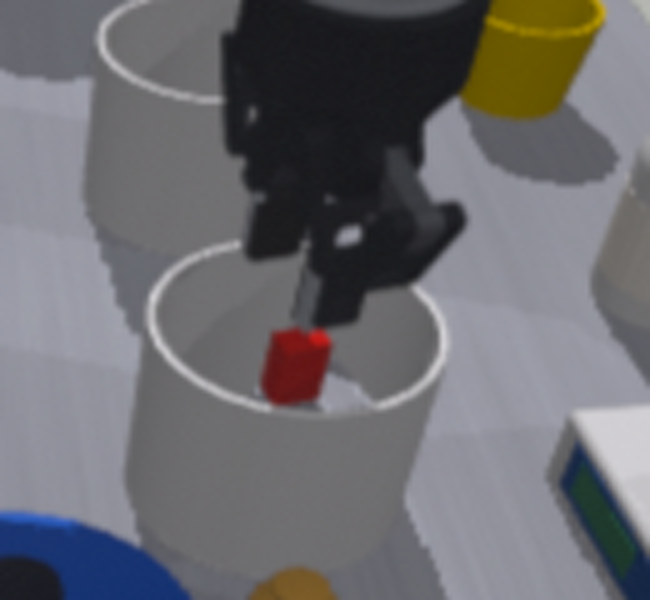

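The fingers straddle the grip in the side view (fingertips at (275,240) and (335,315), grip top at (300,335)). I go down with a small correction.

```bash
python3 -m handwheel '[[[-2.5,-2.5,15],[0,0,0],-0.1],[[-2.5,-2.5,35],[0,0,0],-0.1],[[-2.5,-2.5,52],[0,0,0],-0.1],[[-2.5,-2.5,52],[0,0,0],-0.1]]' 40; python3 -m handwheel '[[[0,0,0],[0,0,0],-1],[[0,0,0],[0,0,0],-1],[[0,0,0],[0,0,0],-1],[[0,0,0],[0,0,0],-1]]'; python3 go.py 655 -195 87 195
```

```text
time: 12.0
tool_pos: [656.6, -196.2, 92.5]
tcp_rot: [0.398, -3.113, -0.002]
ft_force: [-0.4, 0.3, -0.2]
grip_width: 38.6
grip_force: 0.0
time: 12.4
tool_pos: [657.7, -196.6, 96.0]
tcp_rot: [-0.398, 3.114, -0.002]
ft_force: [-0.0, -0.8, 5.4]
grip_width: 12.9
grip_force: 43.8
t 12.4 pos [ 657.7 -196.6   96. ] w 12.9 F [-0.  -0.8  5.4] q [-0.34  0.73  1.21 -0.    1.19 -2.17]
shift [2.3 2.3 9. ] turn [-0.001  0.002 -0.008]
```

```bash
python3 -m handwheel '[[[0,0,-10],[0,0,0],-1],[[0,0,-30],[0,0,0],-1],[[0,0,-60],[0,0,0],-1],[[0,0,-105],[0,0,0],-1],[[0,0,-150],[0,0,0],-1]]' 60; python3 -m handwheel '[[[0,0,-10],[0,0,0],-1],[[0,0,-10],[0,0,0],-1]]'; python3 go.py 600 263 250 90
python3 - <<'E'
from h import *
b=cam("side");a=cam("top")
cv2.imwrite("pics/lift.png",cv2.resize(b[0][90:290,250:420],None,fx=3,fy=3,interpolation=cv2.INTER_CUBIC))
E
```

```text
time: 12.9
tool_pos: [656.7, -196.2, 246.6]
tcp_rot: [0.398, -3.115, -0.001]
ft_force: [0.8, 0.4, -0.8]
grip_width: 12.6
grip_force: 60.9
time: 13.1
tool_pos: [657.5, -196.5, 257.2]
tcp_rot: [-0.398, 3.113, -0.003]
ft_force: [-0.1, 0.2, -2.2]
grip_width: 12.6
grip_force: 61.0
t 13.1 pos [ 657.5 -196.5  257.2] w 12.6 F [-0.1  0.2 -2.2] q [-0.34  0.61  1.04  0.    1.49 -2.17]
shift [-59.9 459.2   6.5] turn [1.000e-03 4.000e-03 1.825e+00]
```

View pics/lift.png

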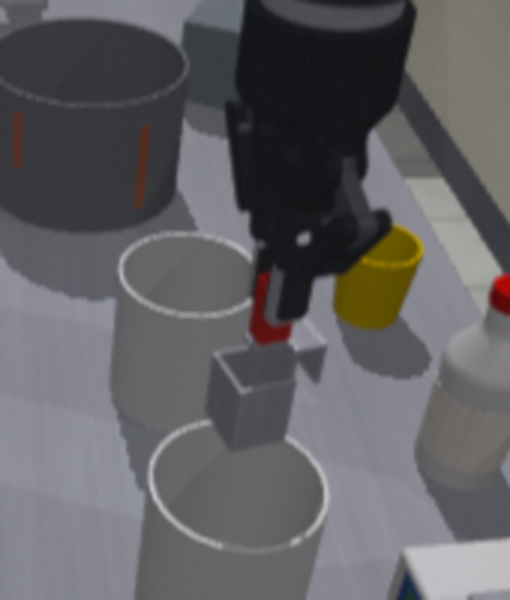

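The pocket hangs upright in the gripper. I carry it to the pail's near side (lip towards −y), turning to yaw 90.

```bash
python3 -m handwheel '[[[-60,460,0],[0,0,1.825],-1],[[-60,460,0],[0,0,1.825],-1],[[-60,460,0],[0,0,1.825],-1],[[-60,460,0],[0,0,1.825],-1],[[-60,460,0],[0,0,1.825],-1]]'; python3 go.py 598 264 255 90
```

```text
time: 13.7
tool_pos: [625.8, 49.0, 252.6]
tcp_rot: [-0.758, -3.045, 0.001]
ft_force: [0.9, 0.2, -1.5]
grip_width: 13.1
grip_force: 61.0
t 13.7 pos [625.8  49.  252.6] w 13.1 F [ 0.9  0.2 -1.5] q [ 0.02  0.47  1.26  0.    1.42 -1.06]
shift [125.3 176.9  -2.3] turn [-0.003 -0.002  1.083]
```

```bash
python3 -m handwheel '[[[0,0,-2],[0,0,0.75],-1],[[0,0,-2],[0,0,0.75],-1],[[40,55,-2],[0,0,0.75],-1],[[80,115,-2],[0,0,0.75],-1],[[98,137,-2],[0,0,0.75],-1]]'; python3 go.py 598 264 255 90
```

```text
time: 14.2
tool_pos: [606.5, 190.9, 254.5]
tcp_rot: [-1.799, -2.573, 0.004]
ft_force: [1.3, -0.7, -0.7]
grip_width: 12.9
grip_force: 61.0
t 14.2 pos [606.5 190.9 254.5] w 12.9 F [ 1.3 -0.7 -0.7] q [ 0.25  0.49  1.23  0.    1.43 -0.1 ]
shift [71.5 17.1 -0.5] turn [-0.004  0.     0.351]
```

```bash
python3 -m handwheel '[[[0,0,0],[0,0,0.35],-1],[[20,5,0],[0,0,0.35],-1],[[50,12,0],[0,0,0.35],-1],[[71,17,0],[0,0,0.35],-1],[[71,17,0],[0,0,0.35],-1]]'; python3 go.py 598 264 255 90;  python3 - <<'E'
from h import *
b=cam("side");a=cam("top")
im=b[0][60:200,210:350]
k=cv2.resize(im,None,fx=4,fy=4,interpolation=cv2.INTER_CUBIC)
# expected slot edges now, from TCP
s=get_state()["tool_pos"];u=s[2]-92;gx,gy=s[0],s[1]+6
for dx in(-15,15):
  for dy,z,col in((-31,37,(0,255,0)),(-17,0,(255,0,0)),(-34,62,(0,255,255))):
    q=(proj(b,[gx+dx,gy+dy,u+z])-(210,60)+.5)*4;cv2.circle(k,tuple(int(v) for v in q),3,col,-1)
cv2.imwrite("pics/above.png",k)
E
```

```text
time: 14.7
tool_pos: [597.3, 264.3, 254.2]
tcp_rot: [-2.209, -2.231, 0.005]
ft_force: [-0.2, -0.6, -0.9]
grip_width: 12.7
grip_force: 60.9
t 14.7 pos [597.3 264.3 254.2] w 12.7 F [-0.2 -0.6 -0.9] q [0.36 0.53 1.17 0.   1.45 0.35]
shift [-0.3  0.7 -0.8] turn [-0.004  0.001  0.01 ]
```

View pics/above.png

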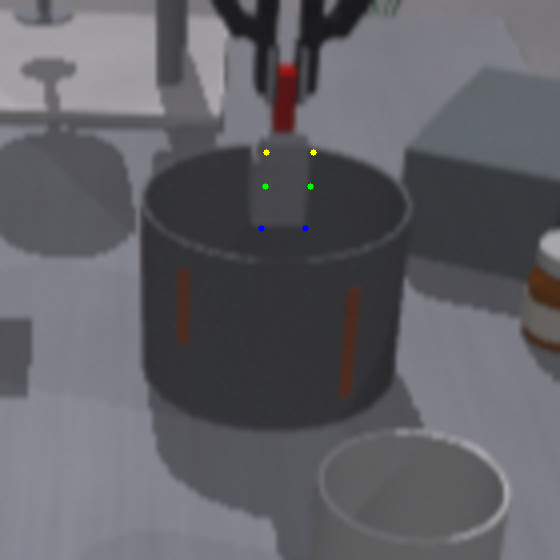

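The pocket (x 255–306) is centred over the rim (141–411). The near rim edge is at display row ~260 and the pocket's lower edge at ~225. I work out the y gap in the side view.

Run:
```python
from h import *
b=cam("side")
g=lambda x,y,z:at(b,(210+x/4-.5,60+y/4-.5),z).round(1)
print("rim near outer",g(278,262,140),g(278,258,140),"far outer",g(276,145,140),"left",g(141,207,140),"right",g(411,207,140))
print("pocket bottom face y (expect",264.3+6-17,")",g(280,225,162),"bridge top front edge z227 (expect",264.3+6-34,")",g(280,137,227),"grip top",g(286,66,267))
a=cam("top");h=a[0][110:230,70:190]
cv2.imwrite("pics/top_above.png",cv2.resize(h,None,fx=5,fy=5,interpolation=cv2.INTER_CUBIC))
```

```text
rim near outer [595.  246.3 140. ] [595.5 252.1 140. ] far outer [608.7 441.3 140. ] left [502.1 331.3 140. ] right [699.  330.9 140. ]
pocket bottom face y (expect 253.3 ) [596.3 257.7 162. ] bridge top front edge z227 (expect 236.3 ) [592.8 253.2 227. ] grip top [596.3 272.7 267. ]
```

View pics/top_above.png

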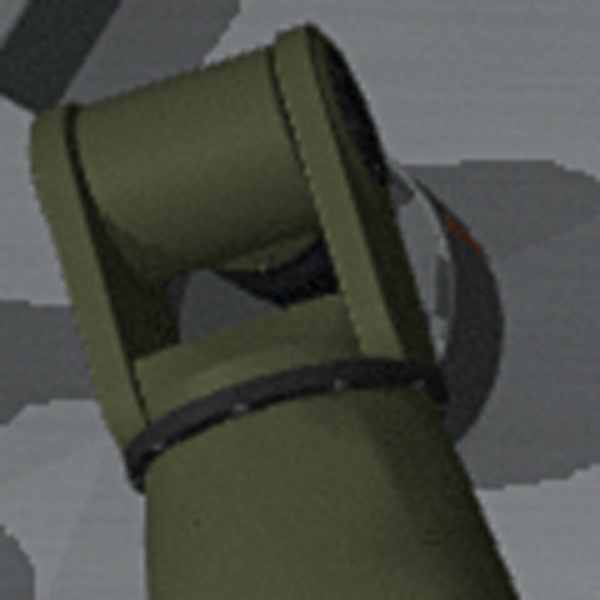

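The side view puts the rim's near outer edge at y≈246 and the slot spans about 239–253, so it is aligned. I lower gently while watching the force.

```bash
python3 -m handwheel '[[[0,2,20],[0,0,0],-1],[[0,2,40],[0,0,0],-1],[[0,2,50],[0,0,0],-1],[[0,2,56],[0,0,0],-1]]'; python3 -m handwheel '[[[0,0,3],[0,0,0],-1],[[0,0,6],[0,0,0],-1],[[0,0,9],[0,0,0],-1]]';  python3 go.py 598 264 172 90;  python3 - <<'E'
from h import *
b=cam("side")
k=cv2.resize(b[0][80:160,230:320],(765,600)[::1] and (675,600),interpolation=cv2.INTER_CUBIC)
cv2.imwrite("pics/eng.png",k)
E
```

```text
time: 15.3
tool_pos: [600.4, 261.4, 199.8]
tcp_rot: [-2.214, -2.228, 0.002]
ft_force: [0.1, 0.3, -0.9]
grip_width: 12.7
grip_force: 61.0
time: 15.6
tool_pos: [600.6, 262.1, 192.2]
tcp_rot: [2.213, 2.229, 0.001]
ft_force: [-0.1, 0.2, -1.0]
grip_width: 12.6
grip_force: 61.0
t 15.6 pos [600.6 262.1 192.2] w 12.6 F [-0.1  0.2 -1. ] q [ 0.36  0.57  1.24 -0.    1.32  0.35]
shift [ 1.9 -2.6 20.2] turn [ 0.001 -0.     0.007]
```

No contact with the lip edge already below rim height. I keep lowering until the bridge seats (expected near z≈170).

```bash
python3 -m handwheel '[[[0,0,5],[0,0,0],-1],[[0,0,10],[0,0,0],-1],[[0,0,15],[0,0,0],-1],[[0,0,15],[0,0,0],-1]]'; python3 -m handwheel '[[[0,0,2],[0,0,0],-1],[[0,0,4],[0,0,0],-1],[[0,0,4],[0,0,0],-1]]'
```

```text
time: 16.05
tool_pos: [600.2, 262.0, 175.7]
tcp_rot: [-2.213, -2.229, 0.002]
ft_force: [-0.1, -0.7, -0.5]
grip_width: 12.4
grip_force: 61.0
time: 16.35
tool_pos: [600.4, 262.1, 172.5]
tcp_rot: [-2.213, -2.229, 0.0]
ft_force: [-0.7, -0.6, -1.4]
grip_width: 12.5
grip_force: 61.0
```

```bash
python3 -m handwheel '[[[0,0,1.5],[0,0,0],-1],[[0,0,3],[0,0,0],-1],[[0,0,3],[0,0,0],-1]]'; python3 -m handwheel '[[[0,0,1.5],[0,0,0],-1],[[0,0,3],[0,0,0],-1],[[0,0,3],[0,0,0],-1]]';python3 - <<'E'
from h import *
b=cam("side"); g=cv2.cvtColor(b[0],cv2.COLOR_BGR2GRAY)
print(g[92:140,262:298:2])
for n,z,y in(("lip top",140,236),("lip bottom",115,236),("rim",140,246)):
  print(n,proj(b,[585,y,z]).round(1),proj(b,[615,y,z]).round(1))
E
```

```text
time: 16.65
tool_pos: [600.5, 262.2, 170.0]
tcp_rot: [2.213, 2.229, 0.001]
ft_force: [-0.5, -0.2, 1.3]
grip_width: 12.3
grip_force: 61.2
time: 16.95
tool_pos: [600.7, 262.5, 169.6]
tcp_rot: [2.212, 2.229, 0.004]
ft_force: [-9.8, -0.7, 20.1]
grip_width: 12.5
grip_force: 64.0
[[ 58  28  26  35 117 128  62  26  30 116 128  83  26  25  87 115  38  28]
 [ 73  33  26  28  99 127  63  25  29 118 129  84  25  27  96  92  27  27]
 [ 82  41  28  26  64 122  61  25  29 117 129  84  24  25  92  64  28  24]
 [ 83  60  28  27  39  93  50  24  30 106 119  79  23  21  70  44  28  25]
 [ 84  76  30  28  31  47  32  24  31  79  90  60  23  24  41  34  28  25]
 [ 76  70  33  26  28  31  29  26  28  55  57  38  26  25  33  31  26  25]
 [ 61  56  39  29  27  27  26  25  28  51  52  34  25  24  27  26  24  27]
 [ 54  54  46  29  26  26  26  25  28  52  52  35  26  25  25  24  25  30]
 [ 53  54  53  32  26  26  26  24  28  53  53  40  24  25  24  24  25  38]
 [ 53  53  53  42  35  32  26  25  31  52  52  37  24  24  27  38  37  47]
 [ 53  54  53  50  47  44  28  26  31  52  51  32  27  25  38  50  47  51]

[... 2182 characters left out ...]
52  52  52  52  51  53  71  73  73  73  73  63  52  51  53  52  53]
 [ 53  53  52  53  52  52  53  72  73  73  73  73  62  52  52  52  52  53]
 [ 52  53  53  54  52  52  52  69  70  71  71  71  59  53  52  51  52  52]
 [ 54  53  52  53  53  52  52  59  61  61  61  62  57  52  53  52  52  52]
 [ 53  54  52  53  53  52  52  53  54  53  53  54  53  51  52  52  50  51]
 [ 53  53  53  52  52  52  51  52  52  53  52  53  52  52  53  50  52  52]
 [ 53  52  52  52  52  52  51  51  52  53  52  52  54  52  52  52  51  51]
 [ 53  54  52  52  52  52  52  51  52  53  53  53  53  52  52  52  52  52]]
lip top [275.6 126.8] [286.6 126.8]
lip bottom [275.2 134.9] [286.1 134.9]
rim [275.3 125.1] [286.3 125. ]
```

The lip is visible over the outside of the rim (columns 276–286, rows 124–135) and the bridge has seated at z≈170. I ease off and release.

```bash
python3 -m handwheel '[[[0,0,-3],[0,0,0],-1],[[0,0,-3],[0,0,0],-1]]'; python3 -m handwheel '[[[0,0,0],[0,0,0],-0.3],[[0,0,0],[0,0,0],-0.3],[[0,0,0],[0,0,0],-0.3]]'; python3 -m handwheel '[[[0,0,-10],[0,0,0],-0.3],[[0,0,-40],[0,0,0],-0.3],[[0,0,-80],[0,0,0],-0.3],[[0,0,-120],[0,0,0],-0.3]]'; python3 -m handwheel '[[[0,-40,0],[0,0,0],-0.3],[[-30,-80,0],[0,0,0],-0.3],[[-70,-120,0],[0,0,0],-0.3],[[-110,-150,0],[0,0,0],-0.3],[[-150,-170,0],[0,0,0],-0.3]]'; python3 -m handwheel '[[[-50,0,0],[0,0,0],-0.3],[[-100,0,0],[0,0,0],-0.3],[[-150,0,0],[0,0,0],-0.3],[[-150,0,0],[0,0,0],-0.3],[[-150,0,0],[0,0,0],-0.3]]' | head -2
python3 - <<'E'
from h import *
b=cam("side");a=cam("top"); g=cv2.cvtColor(b[0],cv2.COLOR_BGR2GRAY)
print(g[104:140:2,262:298:2])
def hsv(c,lo,hi,area):
    m=cv2.inRange(cv2.cvtColor(c[0],cv2.COLOR_BGR2HSV),lo,hi);_,_,st,ce=cv2.connectedComponentsWithStats(m)
    return [(s.tolist(),k.round(1).tolist()) for s,k in zip(st[1:],ce[1:]) if s[4]>area]
print("red top",hsv(a,(0,120,50),(9,255,255),8),"side",hsv(b,(0,120,50),(9,255,255),20))
for n,c in(("top",a),("side",b)): print("blue",n,hsv(c,(110,150,90),(130,255,255),150))
cA=hsv(a,(110,150,90),(130,255,255),150)
for s,k in cA: print(at(a,k,10).round(0),at(a,k,123).round(0))
print("grip proj top",proj(a,[600,262,180]).round(1),"side",proj(b,[600,262,163]).round(1))
E
```

```text
time: 17.2
tool_pos: [600.5, 262.2, 170.0]
tcp_rot: [2.213, 2.229, 0.001]
ft_force: [-1.0, 0.2, -1.3]
grip_width: 12.7
grip_force: 61.1
time: 17.5
tool_pos: [600.4, 262.0, 169.4]
tcp_rot: [-2.213, -2.229, 0.001]
ft_force: [-0.3, 0.4, -0.2]
grip_width: 30.2
grip_force: 0.0
time: 17.9
tool_pos: [600.2, 262.0, 291.8]
tcp_rot: [2.213, 2.23, 0.0]
ft_force: [-0.8, -0.1, -0.3]
grip_width: 29.7
grip_force: 0.0
time: 18.4
tool_pos: [430.2, 111.0, 290.5]
tcp_rot: [2.211, 2.231, 0.002]
ft_force: [0.8, -1.1, 1.1]
grip_width: 30.0
grip_force: 0.0
time: 18.9
tool_pos: [433.1, -39.0, 290.3]
[[ 51  52  52  52  52  51  51  51  51  52  50  51  51  51  51  52  50  50]
 [ 51  52  51  51  51  52  51  52  55  61  60  52  50  51  50  49  51  51]
 [ 52  52  51  52  51  52  51  51  52  62  60  51  51  51  51  49  50  51]
 [ 51  50  50  52  52  51  51  51  41  42  42  50  51  51  51  50  50  50]
 [ 51  50  52  51  51  52  50  49  40  39  40  49  51  51  51  49  51  50]
 [ 51  51  51  51  52  51  50  50  40  39  39  50  50  50  50  50  51  51]
 [ 51  51  50  51  51  49  50  49  39  38  41  49  50  50  50  50  
[... 836 characters left out ...]
d top [([274, 72, 11, 12, 96], [278.9, 77.3]), ([56, 122, 6, 4, 14], [58.6, 123.6]), ([146, 166, 11, 7, 57], [150.5, 168.7]), ([151, 195, 6, 4, 10], [153.2, 196.3])] side [([278, 106, 6, 16, 62], [280.3, 113.4]), ([255, 128, 2, 17, 34], [255.5, 136.0]), ([295, 133, 5, 26, 64], [296.8, 145.0]), ([414, 182, 15, 13, 163], [420.7, 187.8])]
blue top [([360, 178, 41, 38, 691], [379.8, 196.2]), ([295, 217, 25, 38, 347], [307.6, 237.2])]
blue side [([193, 204, 47, 32, 987], [216.4, 220.4]), ([186, 252, 55, 44, 1587], [212.5, 274.4]), ([234, 298, 78, 73, 2474], [270.3, 329.7])]
[ 558. -388.   10.] [ 546. -357.  123.]
[ 430. -172.   10.] [ 429. -159.  123.]
grip proj top [151. 168.] side [280.8 114.7]
```

The pocket hangs in place (lip below the rim outside, grip at side (280,113) as predicted). The lids lie flat and the gripper is clear.

```bash
python3 -c "
from station import *
print(sign_off())"
```

```text
the job is handed in; nothing more can be done
None
```

I found the pocket in the second tub and hung it on the near rim of the pail, lip outside and pocket inside. Two lids lie flat on the bench, the third tub was left closed, and the job was handed in at about 19 s; no verdict was returned.

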